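# Refit the grinder's burr on its splined drive

### The arm

A 7-joint arm with a two-finger parallel gripper is mounted at the origin on the work surface. World frame = base frame: x ahead of the robot, y to its left, z up, the work surface at z = 0. Lengths are in m, angles in rad, forces in N, time in s.
With the tool pointing down it reaches from about 0.4 to 0.85 m from the base axis. Payload 10.4 kg.
Tool frame: the origin (TCP) lies on the centre line of the jaws, within the pads' length; the fingertips stand 19 mm ahead of it and the grasp point (between the pads) is the TCP (finger_overhang is the distance from the TCP to the fingertips, in m); z points along the fingers, x is the direction in which the jaws open and shut, and the axes are right-handed (so a half turn about z gives the same grasp; the last joint's range is limited). The gripper opens to 87 mm and grips with 3 to 60 N. Pads are 19 mm wide; open, the fingers measure 117 mm over their backs; the gripper's body (75 mm by 190 mm) begins 51 mm behind the grasp point.
Start: joints at [1.176, 0.332, -0.065, 1.46, 0.022, 1.35, -0.088], TCP at [0.227, -0.582, 0.242] pointing down, gripper open.
Joint ranges: [-2.6, 2.6], [-0.5, 2.12], [-1.47, 1.34], [0.16, 2.42], [-1.27, 4.41], [0.06, 2.06], [-2.6, 2.6]. Speed limits (rad/s): [2.22, 2.22, 2.79, 2.79, 3.14, 3.14, 3.14].

### API

Orientations are given as [roll, pitch, yaw] about the fixed x, y, z axes, in that order (R = Rz(yaw) Ry(pitch) Rx(roll)).
In Python, from bench import * gives the robot as it stands. The module is installed in compiled form; this text tells all that it offers.
- The arm moves only by the shell command python3 -m pendant 'ROWS' [FORCE]. ROWS is a JSON object of lists of equal length, an entry for each row: "offset": the shift along the tool's x, y, z in cm, a list of three; "twist": the turn, a rotation vector about the tool's x, y, z in rad, a list of three; "gripper": the opening in per cent of the stroke, from 0 (shut) to 100 (fully open). A call has 1 to 8 rows; each row shifts and turns the pose as measured when the row begins, along the tool's axes as they then stand; what a row does not reach is not made up. A row lasts 1/10 s, in which the tool goes at most 50 mm and 8.59 degrees, less where a joint would pass 70% of its speed; a pose out of reach is approached as far as the arm can. A call with a gripper value outside its range is refused whole. The fingers move at their own pace and stop on an object; FORCE is the grip in N (left out, the last holds). Time passes only in rows, so rows that do not move let the fingers close. It gives the time, the measured TCP pose, the force and the opening at its end, in the units of the state.
- read_state(): the state, without advancing time (a new reading comes with each control period).
- snapshot(name): name is "scene" or "top" or "wrist"; returns a dict with "color" (384x512x3 uint8, blue, green, red), "z_map" (384x512 float32, m along the optical axis (not along the pixel's ray), 0 where there is no reading), "fx", "fy", "cx", "cy" (pixels), "origin" and "attitude" of the camera in the world. Camera axes: x right, y up, looking along -z (the intrinsics and any distortion apply to the point x, -y, -z); pixel columns grow to the right and rows downward; lengths in m; the calibration is good to about 2 mm. A picture is of the moment at which its call begins.
- sign_off(): hands the job in, once; it reports no verdict.
Trained networks look in a picture, given as the dict that the camera call returned (one of the last four; its "shot" number tells which), for a name from the list of things; names that differ only in an ending like _2 or _b are one class to them, and where a whole thing is asked for, a point or a joint stands for the part that bears it (a point fixed in the world has none). Each returns a list of dicts, best first, with "p" (0 to 1); they miss things now and then, are a little off and sometimes report something else, mostly with a low value. They report only what shows in the picture. A call takes as long as a camera call. They do not tell look-alikes from the thing itself.
- cut_out(query, picture): "region" (384x512 bool, what is visible of it) and "rect" ([left, top, right, bottom] in pixels, round what is visible of it).
The state is a dict: "time": time; "joints": joint angles; "dq": joint speeds; "tau": joint torques, N m; "position": TCP position; "eef_rot": TCP orientation; "ft_force": force on the tool from outside, world axes, zero at the start; "moment": the same for the moment, N m; "opening": finger opening in m.
Only numpy, scipy, OpenCV 4.12 (cv2) and the standard library are available. Lean on these libraries where they do the work, as an engineer would, in place of code of your own. Each camera call takes 0.05 s, during which the arm holds its last target.

### The job

First turn the grinder's locking knob clockwise until it clicks over and its cover plate has swung right off the throat. Then lift the burr out of its wooden stand by its black grip, turn it until the four splines of its stem mesh with the cross-shaped slots in the throat, slide it fully home so its flange sits flush against the spring, and finish while still holding it there, pressed down and not let go. Leave the grinder's toggle switch off and the dripper, carafe, canister and scoop where they stand.

Things in the scene. Friction and masses are not known exactly. Their poses are not given: they have to be found in the camera images.
- grinder: Low, wide stainless steel burr grinder, fixed, 165 (x) x 235 (y) mm, deck 130 mm high, hopper off. Origin at the centre of its underside, z up. On the deck: throat collar at y = -55 mm (85 mm diameter), locking knob at y = +55 mm on a post, toggle switch at x = +55 mm, y = 0. The spring pusher is in the throat.
- throat (a point): Centre of the throat's mouth, 170 mm above the shelf, axes as the grinder's. An aluminium block with a cross-shaped opening 42 mm deep: four slots along this point's +x, -x, +y, -y, each 12.5 mm wide, reaching 20.5 mm from the centre; the block between them is flat at mouth height. The stem meshes at four yaws a quarter turn apart, within about 0.09 rad. A spring pusher is at the bottom.
- lock (a joint): Angle of the locking knob and its cover plate, rad: about 0 = locked, 1.2 = open (end stop); grows clockwise seen from above. A sprung detent resists up to 0.6 rad (about 0.09 N m at the start, peak 0.12 N m near 0.2 rad), then pulls it on to 1.2 by itself; left short of 0.6 it springs back.
- lock_grip (a point): Top centre of the knob's black bar grip, on the knob's vertical axis, 208 mm above the shelf; the point turns with the knob. The bar is 18 mm thick (point x), 44 mm long (point y) and 31 mm high; the top of the cover plate lies 33.5 mm below this point. The plate points along the point's -y.
- cover (a point): Centre of the disc end (52 mm diameter) of the knob's 3 mm steel cover plate, at its underside, 110 mm from the knob's axis. Locked, it lies 1.5 mm above the throat's mouth and blocks it; it swings away to the grinder's -x side. Turns with the knob.
- burr: The burr, loose, 180 g give or take a quarter, starts upright in the stand with its flange on the stand's top. Origin at the centre of the underside of its steel flange (disc, 54 mm diameter, 6 mm thick, small teeth on top), z up. Above the flange a black plastic bar grip, 18 mm thick (x), 44 mm long (y), from z = 6 to z = 40 mm.
- burr_tip (a point): Lower end of the burr's steel stem, 36 mm below the body's origin, same axes. Under the flange four splines in a cross along +x, -x, +y, -y: 9 mm wide, 36 mm across tips, 22 mm long; below them a round pilot 16 mm in diameter, 14 mm long, last 8 mm tapered. The pilot enters the throat's centre at any yaw, the splines only in line with the slots.
- stand: Wooden storage block, fixed, 90 x 90 x 55 mm, with a round hole of 42 mm diameter right through its middle. Origin at the centre of its underside.
- pusher (a joint): Travel of the spring pusher in the throat, m, down positive: 0 = free. The pilot meets it when the flange is 6 mm above the mouth; it pushes up with about 5 N there and 9 N at 0.006, where the flange lies flush on the mouth. Let go, the burr is lifted 6 mm.
- toggle (a joint): Small steel toggle switch on the grinder's deck, rad: 0 = off (leaning to the grinder's -x), 0.8 = on. Its tip stands 158 mm above the work surface. Leave it off.
- dripper: White ceramic dripper cone, 108 mm across its rim, 75 mm high, loose, with an ear handle on +y reaching 70 mm from the centre. Origin at the centre of its underside. Leave alone.
- carafe: Glass carafe, 112 mm diameter, 135 mm high, loose, with a black handle on +x reaching 87 mm from the centre. Origin at the centre of its underside. Leave alone.
- canister: Black plastic canister with its clip-on lid snapped shut, 109 mm diameter, 133 mm high, loose. Origin at the centre of its underside. Leave alone.
- scoop: Aluminium coffee scoop lying on the shelf, bowl 44 mm diameter and 26 mm high at its origin (underside of the bowl), handle along +x to 132 mm. Loose. Leave alone.
Mind the look-alikes: they are no part of the job. What is meant by the stand is not purple, and is the larger of those in its own colour.

How it is judged:
By the outcome, as a careful person would: the job done as asked, in the order asked, and still so for the second after the job is handed in, while the arm keeps its last pose, push and grip.
It also fails if it takes over 58 s, if anything falls off the work surface, if the arm or the gripper's body presses on something with over 40 N, if the wrist force passes 120 N, or if a joint passes its speed limit or range.

## Working session

There is one attempt and no reset: what is moved stays moved. The work goes in short steps, Python scripts to look and compute and a shell command to move; the robot and the scene stay as the last step left them, time stands still between calls to the robot, and variables do not carry over. Pictures are saved under pics/ and viewed, and the job is handed in when it is done.

```bash
mkdir -p pics
cat > h.py <<'E'
from bench import *
import numpy as np, cv2, json
from scipy.spatial.transform import Rotation as R
def att(p):
    a=np.array(p["attitude"],float)
    if a.shape==(3,3): return a
    if a.size==3: return R.from_euler('xyz',a).as_matrix()
    return R.from_quat(a).as_matrix()
def cloud(p):
    z=p["z_map"]; v,u=np.mgrid[0:384,0:512]
    c=np.stack([(u-p["cx"])/p["fx"]*z,-(v-p["cy"])/p["fy"]*z,-z],-1)
    return c@att(p).T+np.array(p["origin"])
E
python3 - <<'E'
from h import *
s=read_state(); print(s)
for n in ["scene","top","wrist"]:
    p=snapshot(n); cv2.imwrite(f"pics/{n}0.png",p["color"]); print(n,[ (k,p[k]) for k in p if k not in("color","z_map")])
    np.save(f"{n}0.npy",cloud(p))
E
```

```text
{'time': 0.0, 'joints': array([ 1.17641299,  0.33284031, -0.064689  ,  1.46095491,  0.02163099,
        1.34989569, -0.08852771]), 'dq': array([-1.18564101e-04, -3.47651866e-05, -4.66576275e-04, -2.33901741e-03,
       -9.37215928e-04, -1.31605207e-04,  2.53130787e-04]), 'tau': array([-4.54349138e-04, -6.23246956e+01,  2.38558918e-02, -3.89909756e+01,
       -6.13306649e-02,  3.93581972e-02,  2.84239781e-05]), 'position': array([ 0.22689597, -0.58196906,  0.24076712]), 'eef_rot': array([ 3.14149259e+00,  1.39842392e-03, -1.19902308e+00]), 'ft_force': array([-0.4670465 , -0.48533694, -0.71215297]), 'moment': array([ 0.02178608,  0.02676738, -0.02569916]), 'opening': 0.0866206456297063}
scene [('fx', 466.24080580227456), ('fy', 466.24080580227456), ('cx', 254.7671053503664), ('cy', 199.91014973035203), ('origin', array([1.31629756, 0.09674162, 1.45401585])), ('attitude', array([0.54811616, 0.00804008, 1.63792257])), ('shot', 1)]
top [('fx', 364.7804124597834), ('fy', 364.7804124597834), ('cx', 248.08599830388204), ('cy', 187.2876369275577), ('origin', array([0.40451631, 0.01047057, 1.06179341])), ('attitude', array([ 0.12707474,  0.00211996, -1.57277457])), ('shot', 2)]
wrist [('fx', 325.75865675741045), ('fy', 325.75865675741045), ('cx', 258.973165748868), ('cy', 190.0814457580863), ('origin', array([ 0.2899178 , -0.5575324 ,  0.38410108])), ('attitude', array([-0.2497261 ,  0.00171319, -1.19929447])), ('shot', 3)]
```

View pics/scene0.png

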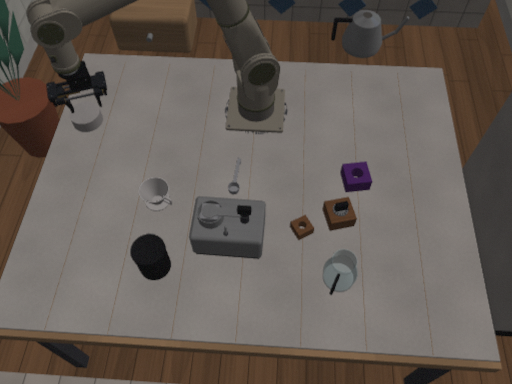

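View pics/top0.png

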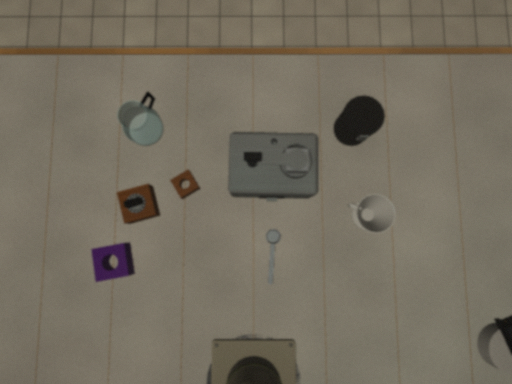

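View pics/wrist0.png

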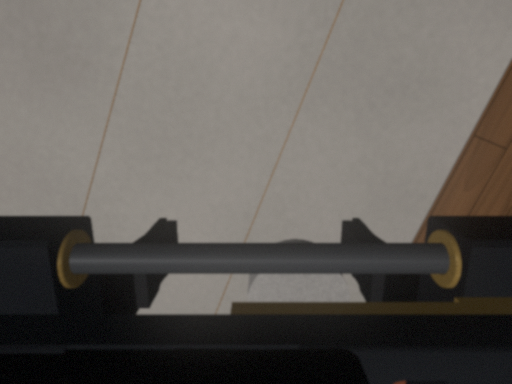

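The grinder sits at about (273,165) in the top view, with the knob at (253,158) and the cover over the throat at (297,160). The brown stand holding the burr is at (137,203); the small brown block and the purple block are decoys. I'll measure from the clouds.

Run:
```python
from h import *
for n in ["top","scene"]:
    p=snapshot(n); c=cloud(p)
    np.save(n+"c.npy",c); cv2.imwrite(f"pics/{n}_c.png",p["color"])
    for q in ["grinder","lock","cover","burr","stand","toggle"]:
        for d in cut_out(q,p)[:4]:
            m=d["region"]&(p["z_map"]>0)
            pts=c[m]
            if len(pts)==0: continue
            zt=np.percentile(pts[:,2],95)
            t=pts[pts[:,2]>zt-0.008]
            rect=cv2.minAreaRect((t[:,:2]*1000).astype(np.float32))
            print(n,q,round(d["p"],2),np.round(d["rect"]),len(pts),"ztop",round(zt,3),"mean",t.mean(0).round(4),"rect",np.round(rect[0],1),np.round(rect[1],1),round(rect[2],1))
```

```text
top grinder 0.94 [229. 134. 324. 198.] 5763 ztop 0.178 mean [ 0.5873 -0.0703  0.1804] rect [586.7 -63.7] [171.2  81.1] 89.9
top lock 0.79 [245. 148. 310. 169.] 869 ztop 0.21 mean [5.898e-01 2.000e-04 2.087e-01] rect [5.9e+02 2.0e-01] [43.2 17.8] 87.6
top cover 0.73 [122. 192. 148. 215.] 354 ztop 0.098 mean [0.4895 0.3211 0.0958] rect [489.9 321.9] [18.4 43.8] 16.7
top cover 0.61 [245. 147. 308. 170.] 875 ztop 0.21 mean [5.899e-01 3.000e-04 2.087e-01] rect [5.902e+02 2.000e-01] [43.1 18. ] 89.1
top burr 0.75 [117. 184. 162. 223.] 912 ztop 0.059 mean [0.4895 0.3205 0.0563] rect [489.6 322.2] [90. 91.] 15.7
top burr 0.55 [124. 195. 147. 211.] 256 ztop 0.098 mean [0.4899 0.3196 0.0958] rect [490.4 320.4] [18.4 40.5] 16.7
top stand 0.84 [118. 183. 162. 224.] 921 ztop 0.059 mean [0.4899 0.3191 0.0561] rect [490.  321.5] [90.4 89.6] 16.2
top stand 0.69 [171. 171. 199. 201.] 453 ztop 0.041 mean [0.5467 0.1926 0.0381] rect [547.1 192.7] [61.2 60.2] 31.1
top stand 0.55 [ 93. 242. 138. 282.] 1254 ztop 0.059 mean [0.329  0.3858 0.056 ] rect [329.4 387.3] [89.9 91.8] 11.0
scene grinder 0.74 [189.
[... 228 characters left out ...]
r 0.95 [202. 201. 250. 219.] 516 ztop 0.213 mean [0.59   0.0031 0.2113] rect [589.1   2.8] [19.8 40.5] 4.2
scene burr 0.62 [332. 204. 350. 216.] 184 ztop 0.101 mean [0.4896 0.3216 0.098 ] rect [488.  322.4] [20.3 40.4] 7.5
scene stand 0.92 [287. 214. 314. 239.] 389 ztop 0.045 mean [0.5439 0.1962 0.0414] rect [543.8 195.3] [64.4 62.5] 29.3
scene stand 0.7 [320. 196. 358. 228.] 724 ztop 0.065 mean [0.4923 0.3224 0.0617] rect [486.9 323.3] [93.3 91.8] 16.6
scene stand 0.59 [340. 163. 372. 193.] 804 ztop 0.064 mean [0.3279 0.3883 0.0601] rect [326.3 388.1] [96.5 91.5] 11.4
scene stand 0.4 [130. 234. 172. 277.] 1351 ztop 0.141 mean [ 0.714  -0.2905  0.1375] rect [ 712.9 -291.3] [110.2 104.2] 48.8
```

Run:
```python
import cv2
a=cv2.imread("pics/top0.png")
cv2.imwrite("pics/z1.png",cv2.resize(a[120:210,215:335],None,fx=6,fy=6,interpolation=cv2.INTER_CUBIC))
cv2.imwrite("pics/z2.png",cv2.resize(a[160:240,100:210],None,fx=6,fy=6,interpolation=cv2.INTER_CUBIC))
```

```text
(no output)
```

View pics/z1.png

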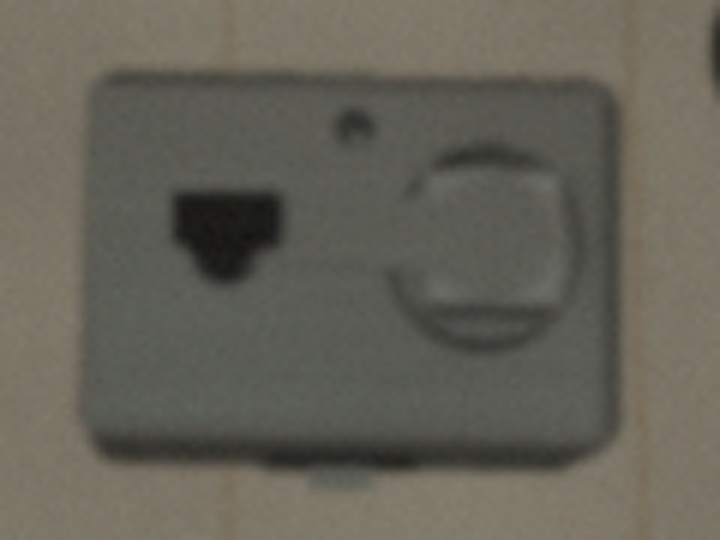

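View pics/z2.png

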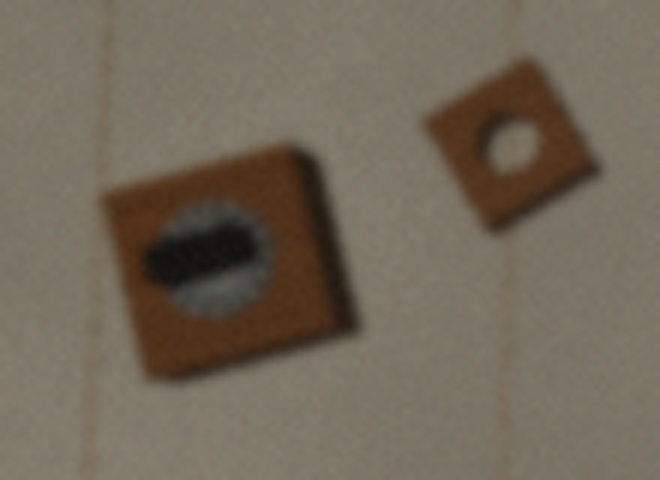

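```bash
cat >> h.py <<'E'
def pose(s=None):
    s=s or read_state(); return np.array(s["position"]),R.from_euler('xyz',s["eef_rot"])
def plan(target,yaw,step=0.045,n=8):
    """print rows toward target (tool down, yaw)"""
    p,r=pose(); T=R.from_euler('xyz',[np.pi,0,yaw]); target=np.array(target)
    tot=(r.inv()*T).as_rotvec(); d=target-p
    N=max(int(np.ceil(np.linalg.norm(d)/step)),int(np.ceil(np.linalg.norm(tot)/0.145)),1)
    off=[];tw=[]
    for i in range(min(N,n)):
        rr=r*R.from_rotvec(tot*i/N)
        off.append((rr.inv().apply(d/N)*100).round(2).tolist()); tw.append((tot/N).round(3).tolist())
    print("rows",N,json.dumps({"offset":off,"twist":tw}))
def st():
    s=read_state(); print("t",round(s["time"],2),"pos",s["position"].round(4),"rot",s["eef_rot"].round(4),"F",s["ft_force"].round(2),"M",s["moment"].round(3),"op",round(s["opening"],4))
E
python3 - <<'E'
from h import *
c=np.load("topc.npy")
m=(c[...,2]>0.122)&(c[...,2]<0.14)&(abs(c[...,0]-.59)<.12)&(abs(c[...,1]+.055)<.15)
q=c[m]; print(len(q),np.median(q[:,2]))
print(cv2.minAreaRect((q[:,:2]*1000).astype(np.float32)))
# edges fit: per y-bin x min/max
for ax,lo,hi in [(0,-.15,.04),(1,.53,.65)]:
    o=1-ax; 
    for f in (np.min,np.max):
        X=[];Y=[]
        for b in np.arange(lo,hi,.008):
            k=q[(q[:,o]>b)&(q[:,o]<b+.008)]
            if len(k): X.append(b+.004);Y.append(f(k[:,ax]))
        a=np.polyfit(X,Y,1); r=Y-np.polyval(a,X); g=abs(r)<.003; a=np.polyfit(np.array(X)[g],np.array(Y)[g],1); print(ax,f.__name__,a, np.polyval(a,(lo+hi)/2))
m=(c[...,2]>0.155)&(c[...,2]<0.185)&(abs(c[...,0]-.59)<.06)&(abs(c[...,1]+.11)<.05)
q=c[m]; print("collar",cv2.minEnclosingCircle((q[:,:2]*1000).astype(np.float32)),q.mean(0))
plan([.55,-.15,.30],-.2)
E
```

```text
4079 0.130990180936294
((588.7295532226562, -54.179779052734375), (233.5863037109375, 164.05718994140625), 88.55480194091797)
0 min [0.02389452 0.50943337] 0.5081191758956085
0 max [0.02599843 0.67004217] 0.6686122583058801
1 min [-0.01644997 -0.16067786] -0.1703833455959299
1 max [-0.02676742  0.07655554] 0.060762762063236116
collar ((588.1743774414062, -105.93036651611328), 46.27125549316406) [ 0.5869598  -0.10566306  0.172588  ]
rows 13 {"offset": [[-2.2, -3.52, -0.45], [-1.92, -3.68, -0.45], [-1.63, -3.82, -0.45], [-1.33, -3.93, -0.45], [-1.03, -4.02, -0.45], [-0.72, -4.09, -0.45], [-0.4, -4.13, -0.45], [-0.08, -4.15, -0.45]], "twist": [[-0.0, -0.0, -0.077], [-0.0, -0.0, -0.077], [-0.0, -0.0, -0.077], [-0.0, -0.0, -0.077], [-0.0, -0.0, -0.077], [-0.0, -0.0, -0.077], [-0.0, -0.0, -0.077], [-0.0, -0.0, -0.077]]}
```

```bash
python3 -m pendant '{"offset":[[-2.2,-3.5,-0.6],[-1.9,-3.7,-0.6],[-1.6,-3.8,-0.6],[-1.3,-3.9,-0.5],[-1.0,-4.0,-0.5],[-0.7,-4.1,-0.5],[-0.4,-4.1,-0.4],[-0.1,-4.1,-0.4]],"twist":[[0,0,-0.08],[0,0,-0.08],[0,0,-0.08],[0,0,-0.08],[0,0,-0.08],[0,0,-0.08],[0,0,-0.08],[0,0,-0.08]],"gripper":[100,100,100,100,100,100,100,100]}'; python3 -c "
from h import *
plan([.59,0,.29],-.024)"
```

```text
time: 1.65
position: [0.4222, -0.3101, 0.2827]
eef_rot: [3.138, 0.001, -0.547]
ft_force: [0.8, -1.3, 0.1]
opening: 0.087
rows 8 {"offset": [[-0.23, -4.4, -0.11], [0.06, -4.41, -0.1], [0.35, -4.39, -0.1], [0.64, -4.36, -0.1], [0.92, -4.31, -0.1], [1.2, -4.24, -0.1], [1.48, -4.15, -0.09], [1.74, -4.05, -0.09]], "twist": [[0.0, 0.0, -0.065], [0.0, 0.0, -0.065], [0.0, 0.0, -0.065], [0.0, 0.0, -0.065], [0.0, 0.0, -0.065], [0.0, 0.0, -0.065], [0.0, 0.0, -0.065], [0.0, 0.0, -0.065]]}
```

```bash
python3 -m pendant '{"offset":[[-0.2,-4.4,-0.2],[0.1,-4.4,-0.2],[0.4,-4.4,-0.2],[0.6,-4.4,-0.1],[0.9,-4.3,-0.1],[1.2,-4.2,-0.1],[1.5,-4.2,-0.1],[1.7,-4.1,-0.1]],"twist":[[0,0,-0.066],[0,0,-0.066],[0,0,-0.066],[0,0,-0.066],[0,0,-0.066],[0,0,-0.066],[0,0,-0.066],[0,0,-0.066]],"gripper":[100,100,100,100,100,100,100,100]}'; python3 -c "
from h import *
plan([.59,0,.25],-.024)
p=snapshot('wrist'); cv2.imwrite('pics/w1.png',p['color'])
c=cloud(p); 
m=(c[...,2]>.2)&(c[...,2]<.218)&(abs(c[...,0]-.59)<.04)&(abs(c[...,1])<.04); q=c[m]
print(len(q), len(q) and (q.mean(0),cv2.minAreaRect((q[:,:2]*1000).astype(np.float32))))
"
```

```text
time: 2.45
position: [0.5922, 0.0147, 0.2956]
eef_rot: [3.136, -0.003, 0.0]
ft_force: [0.1, 0.1, 0.6]
opening: 0.0871
rows 2 {"offset": [[-0.12, 0.72, 2.28], [-0.1, 0.73, 2.28]], "twist": [[0.003, -0.002, 0.012], [0.003, -0.002, 0.012]]}
1327 (array([0.5906795 , 0.00508013, 0.20766177]), ((590.8335571289062, 3.6805076599121094), (43.256263732910156, 17.455385208129883), 89.46484375))
```

View pics/w1.png

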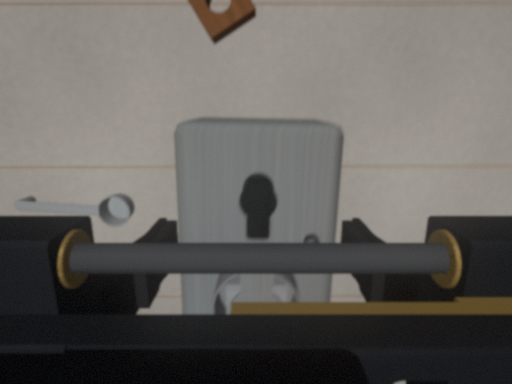

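The wrist view shows the knob bar at about (258,215), between the fingers. Next I'll descend around it.

```bash
python3 -m pendant '{"offset":[[-0.1,0.6,3],[-0.1,0.6,2.5],[0,0,2],[0,0,1]],"twist":[[0.004,-0.003,0.012],[0,0,0.012],[0,0,0],[0,0,0]],"gripper":[100,100,100,100]}'; python3 -c "
from h import *
plan([.59,0.002,.198],-.024); st()"
```

```text
time: 2.9
position: [0.5934, 0.0171, 0.2093]
eef_rot: [-3.136, -0.005, -0.003]
ft_force: [-0.3, -0.1, -0.0]
opening: 0.087
rows 1 {"offset": [[-0.34, 1.52, 1.12]], "twist": [[-0.005, -0.005, 0.021]]}
t 2.9 pos [0.5934 0.0171 0.2093] rot [-3.1362e+00 -4.8000e-03 -2.8000e-03] F [-0.35 -0.11 -0.02] M [-0.051 -0.067  0.061] op 0.087
```

```bash
python3 -m pendant '{"offset":[[-0.3,1.2,0.3],[0,0.2,0.4],[0,0,0]],"twist":[[-0.005,-0.005,0.02],[0,0,0],[0,0,0]],"gripper":[100,100,100]}'; python3 -c "
from h import *
plan([.59,0.002,.198],-.024); st()"
```

```text
time: 3.2
position: [0.59, 0.0012, 0.202]
eef_rot: [3.141, 0.001, -0.026]
ft_force: [-0.6, 0.6, -0.5]
opening: 0.087
rows 1 {"offset": [[-0.0, -0.08, 0.4]], "twist": [[0.0, 0.001, -0.002]]}
t 3.2 pos [0.59   0.0012 0.202 ] rot [ 3.1412e+00  1.3000e-03 -2.5600e-02] F [-0.64  0.6  -0.46] M [ 0.006 -0.115  0.003] op 0.087
```

```bash
python3 -m pendant '{"offset":[[0,-0.1,0.4],[0,0,0],[0,0,0],[0,0,0],[0,0,0],[0,0,0],[0,0,0]],"twist":[[0,0,0],[0,0,0],[0,0,0],[0,0,0],[0,0,0],[0,0,0],[0,0,0]],"gripper":[100,0,0,0,0,0,0]}' 35; python3 -c "
from h import *
st()"
```

```text
time: 3.9
position: [0.5913, 0.0027, 0.2005]
eef_rot: [3.141, -0.003, -0.025]
ft_force: [0.6, 0.5, -0.4]
opening: 0.0472
t 3.9 pos [0.5913 0.0027 0.2005] rot [ 3.1413e+00 -2.9000e-03 -2.5400e-02] F [ 0.61  0.51 -0.41] M [-0.004 -0.08  -0.058] op 0.0472
```

```bash
python3 -m pendant '{"offset":[[0,0,0.2],[0,0,0],[0,0,0],[0,0,0],[0,0,0],[0,0,0]],"twist":[[0,0,0],[0,0,0],[0,0,0],[0,0,0],[0,0,0],[0,0,0]],"gripper":[0,0,0,0,0,0]}' 35; python3 -c "
from h import *
st()"
```

```text
time: 4.5
position: [0.5908, 0.0027, 0.1981]
eef_rot: [3.141, -0.002, -0.025]
ft_force: [-0.2, -0.6, 1.3]
opening: 0.0177
t 4.5 pos [0.5908 0.0027 0.1981] rot [ 3.1411e+00 -1.7000e-03 -2.5200e-02] F [-0.21 -0.61  1.35] M [-0.009  0.043  0.064] op 0.0177
```

Gripped (17.7 mm). Now turning clockwise.

```bash
python3 -m pendant '{"offset":[[0,0,0],[0,0,0],[0,0,0],[0,0,0]],"twist":[[0,0,0.12],[0,0,0.12],[0,0,0.12],[0,0,0.12]],"gripper":[0,0,0,0]}' 35; python3 -c "
from h import *
st()"
```

```text
time: 4.9
position: [0.5907, 0.0027, 0.1981]
eef_rot: [-3.141, -0.001, -0.52]
ft_force: [-0.3, 0.5, 0.6]
opening: 0.0176
t 4.9 pos [0.5907 0.0027 0.1981] rot [-3.1414e+00 -1.4000e-03 -5.1990e-01] F [-0.27  0.46  0.58] M [-0.142  0.033  0.056] op 0.0176
```

```bash
python3 -m pendant '{"offset":[[0,0,0],[0,0,0],[0,0,0],[0,0,0],[0,0,0],[0,0,0],[0,0,0]],"twist":[[0,0,0.12],[0,0,0.12],[0,0,0.12],[0,0,0.12],[0,0,0.12],[0,0,0.08],[0,0,0]],"gripper":[0,0,0,0,0,0,0]}' 35; python3 -c "
from h import *
st()
p=snapshot('top'); cv2.imwrite('pics/t2.png',cv2.resize(p['color'][110:220,205:345],None,fx=5,fy=5,interpolation=2))"
```

```text
time: 5.6
position: [0.5905, 0.0029, 0.1981]
eef_rot: [-3.141, -0.001, -1.231]
ft_force: [-0.7, -1.0, 0.5]
opening: 0.0181
t 5.6 pos [0.5905 0.0029 0.1981] rot [-3.1408e+00 -1.5000e-03 -1.2314e+00] F [-0.75 -1.03  0.46] M [-0.177  0.077  0.389] op 0.0181
```

View pics/t2.png

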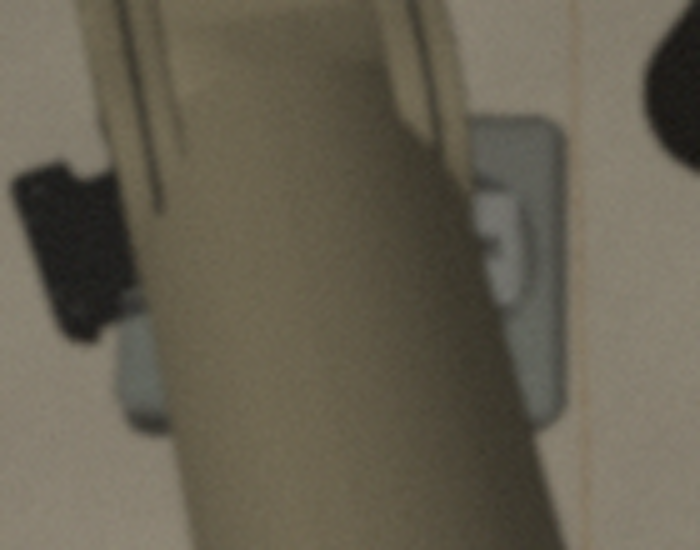

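The end stop has been reached (moment 0.39 N m), and the cross slots now show at about (497,245). I'll release and lift.

```bash
python3 -m pendant '{"offset":[[0,0,0],[0,0,0],[0,0,0],[0,0,0],[0,0,-1],[0,0,-3],[0,0,-3],[0,0,-3]],"twist":[[0,0,0],[0,0,0],[0,0,0],[0,0,0],[0,0,0],[0,0,0],[0,0,0],[0,0,0]],"gripper":[60,60,60,60,60,60,60,60]}'; python3 -c "
from h import *
st(); plan([.49,.321,.24],.29)"
```

```text
time: 6.45
position: [0.5886, 0.0027, 0.2988]
eef_rot: [3.136, 0.002, -1.222]
ft_force: [0.9, 0.0, -1.0]
opening: 0.052
t 6.45 pos [0.5886 0.0027 0.2988] rot [ 3.1361e+00  1.9000e-03 -1.2222e+00] F [ 0.92  0.02 -0.99] M [-0.046 -0.048 -0.023] op 0.052
rows 11 {"offset": [[-3.03, -0.15, 0.54], [-2.98, -0.56, 0.54], [-2.87, -0.96, 0.54], [-2.71, -1.35, 0.54], [-2.5, -1.71, 0.53], [-2.25, -2.03, 0.53], [-1.95, -2.32, 0.53], [-1.61, -2.57, 0.53]], "twist": [[0.0, 0.001, -0.137], [0.0, 0.001, -0.137], [0.0, 0.001, -0.137], [0.0, 0.001, -0.137], [0.0, 0.001, -0.137], [0.0, 0.001, -0.137], [0.0, 0.001, -0.137], [0.0, 0.001, -0.137]]}
```

```bash
python3 -m pendant '{"offset":[[-3,-0.2,0],[-3,-0.6,0.2],[-2.9,-1,0.5],[-2.7,-1.3,0.5],[-2.5,-1.7,0.5],[-2.2,-2,0.5],[-1.9,-2.3,0.5],[-1.6,-2.6,0.5]],"twist":[[0,0,-0.137],[0,0,-0.137],[0,0,-0.137],[0,0,-0.137],[0,0,-0.137],[0,0,-0.137],[0,0,-0.137],[0,0,-0.137]],"gripper":[80,80,80,80,80,80,80,80]}'; python3 -c "
from h import *
st(); plan([.49,.321,.24],.29)
p=snapshot('top'); cv2.imwrite('pics/t3.png',cv2.resize(p['color'][110:220,205:345],None,fx=5,fy=5,interpolation=2))"
```

```text
time: 7.25
position: [0.5181, 0.2365, 0.2792]
eef_rot: [-3.141, -0.012, -0.094]
ft_force: [-0.8, -0.1, 0.3]
opening: 0.0696
t 7.25 pos [0.5181 0.2365 0.2792] rot [-3.1411 -0.0119 -0.0941] F [-0.82 -0.12  0.26] M [ 0.038 -0.102  0.001] op 0.0696
rows 3 {"offset": [[-1.21, -2.72, 1.29], [-0.85, -2.85, 1.3], [-0.48, -2.93, 1.3]], "twist": [[0.001, -0.004, -0.128], [0.001, -0.004, -0.128], [0.001, -0.004, -0.128]]}
```

View pics/t3.png

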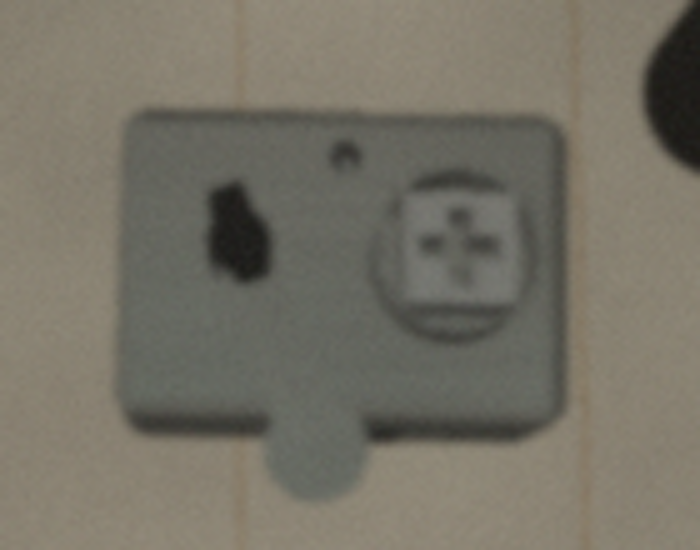

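The knob is open: the cover disc hangs off the grinder's -x edge at (317,450), the cross-shaped mouth is clear at (460,246), and the toggle at (345,153) looks unchanged. On to the burr.

```bash
python3 -m pendant '{"offset":[[-1.2,-2.2,1],[-0.8,-2,1],[-0.4,-1.8,1],[0,0,0],[0,0,0]],"twist":[[0,0,-0.125],[0,0,-0.125],[0,0,-0.125],[0,0,0],[0,0,0]],"gripper":[80,80,80,80,80]}'; python3 -c "
from h import *
st(); plan([.49,.321,.15],.29)
p=snapshot('wrist'); cv2.imwrite('pics/w3.png',p['color']); c=cloud(p)
m=(c[...,2]>.085)&(c[...,2]<.105)&(abs(c[...,0]-.49)<.04)&(abs(c[...,1]-.321)<.04); q=c[m]
print(len(q), len(q) and (q.mean(0),cv2.minAreaRect((q[:,:2]*1000).astype(np.float32))))
p=snapshot('top'); c=cloud(p); cv2.imwrite('pics/t4.png',p['color']); np.save('t4.npy',c); np.save('t4z.npy',p['z_map'])
m=(c[...,2]>.155)&(c[...,2]<.185)&(abs(c[...,0]-.59)<.06)&(abs(c[...,1]+.11)<.05); q=c[m]
m=(c[...,2]>.166)&m; q=c[m]; print('block',len(q),q.mean(0),cv2.minAreaRect((q[:,:2]*1000).astype(np.float32)))
o=np.array(p['origin'])
for u,v in [(297,159.2)]:
    d=att(p)@np.array([(u-p['cx'])/p['fx'],-(v-p['cy'])/p['fy'],-1]); print(o+d*(.17-o[2])/d[2])
"
```

```text
time: 7.8
position: [0.4879, 0.3056, 0.2515]
eef_rot: [3.141, -0.014, 0.312]
ft_force: [0.3, -0.7, -0.2]
opening: 0.0695
t 7.8 pos [0.4879 0.3056 0.2515] rot [ 3.1406 -0.014   0.3117] F [ 0.26 -0.66 -0.24] M [-0.034 -0.147  0.021] op 0.0695
rows 3 {"offset": [[0.18, -0.47, 3.39], [0.19, -0.47, 3.39], [0.2, -0.47, 3.39]], "twist": [[0.0, -0.005, 0.007], [0.0, -0.005, 0.007], [0.0, -0.005, 0.007]]}
880 (array([0.48902261, 0.32559976, 0.09477209]), ((489.4371337890625, 325.02142333984375), (17.16812515258789, 43.486351013183594), 17.700252532958984))
block 494 [ 0.58797619 -0.10982035  0.17077846] ((588.1642456054688, -108.65867614746094), (82.160888671875, 83.62374877929688), 88.72301483154297)
[ 0.58864555 -0.10972049  0.17      ]
```

View pics/w3.png

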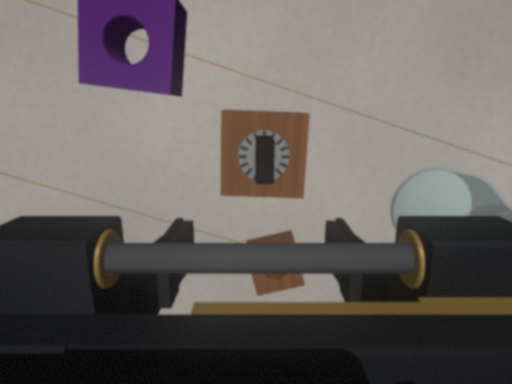

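The wrist view shows the burr's grip bar at (264,160) on its toothed flange, in the large brown stand and aligned with the jaws. Descending.

```bash
python3 -m pendant '{"offset":[[0.2,-0.6,3.5],[0.2,-0.5,3.5],[0.2,-0.5,3.5],[0,0,0],[0,0,0]],"twist":[[0,-0.01,0.01],[0,0,0.01],[0,0,0],[0,0,0],[0,0,0]],"gripper":[80,80,80,80,80]}'; python3 -c "
from h import *
st(); plan([.4898,.3225,.083],.29)"
```

```text
time: 8.4
position: [0.496, 0.3187, 0.1484]
eef_rot: [3.139, -0.011, 0.273]
ft_force: [-0.1, 0.6, 0.0]
opening: 0.0696
t 8.4 pos [0.496  0.3187 0.1484] rot [ 3.1393 -0.0111  0.273 ] F [-0.06  0.63  0.04] M [ 0.034 -0.097  0.001] op 0.0696
rows 2 {"offset": [[-0.28, -0.27, 3.27], [-0.26, -0.27, 3.27]], "twist": [[0.001, -0.006, -0.008], [0.001, -0.006, -0.008]]}
```

```bash
python3 -m pendant '{"offset":[[-0.3,-0.3,2.5],[-0.3,-0.1,2],[0,0,1],[0,0,0]],"twist":[[0,-0.01,-0.01],[0,-0.005,-0.007],[0,0,0],[0,0,0]],"gripper":[80,80,80,80]}'; python3 -c "
from h import *
st(); plan([.4898,.3225,.083],.29)"
```

```text
time: 8.8
position: [0.4937, 0.3204, 0.0983]
eef_rot: [3.14, -0.004, 0.285]
ft_force: [-0.2, -0.3, 0.4]
opening: 0.0699
t 8.8 pos [0.4937 0.3204 0.0983] rot [ 3.1396 -0.0044  0.2846] F [-0.2  -0.32  0.43] M [-0.091 -0.054 -0.066] op 0.0699
rows 1 {"offset": [[-0.32, -0.31, 1.53]], "twist": [[0.002, -0.004, -0.005]]}
```

```bash
python3 -m pendant '{"offset":[[-0.4,-0.2,0.8],[0,0,0.5],[0,0,0.1],[0,0,0]],"twist":[[0,-0.004,-0.005],[0,0,0],[0,0,0],[0,0,0]],"gripper":[80,70,60,50]}'; python3 -c "
from h import *
st(); plan([.4898,.3225,.083],.29)"
```

```text
time: 9.2
position: [0.4903, 0.3218, 0.0857]
eef_rot: [3.14, -0.003, 0.289]
ft_force: [-0.0, 0.0, 0.1]
opening: 0.0534
t 9.2 pos [0.4903 0.3218 0.0857] rot [ 3.1401 -0.0034  0.2891] F [-0.03  0.01  0.13] M [-0.001 -0.095  0.018] op 0.0534
rows 1 {"offset": [[-0.02, -0.08, 0.27]], "twist": [[0.001, -0.003, -0.001]]}
```

```bash
python3 -m pendant '{"offset":[[0,0,0.25],[0,0,0],[0,0,0],[0,0,0],[0,0,0],[0,0,0],[0,0,0]],"twist":[[0,-0.003,0],[0,0,0],[0,0,0],[0,0,0],[0,0,0],[0,0,0],[0,0,0]],"gripper":[30,0,0,0,0,0,0]}' 45; python3 -c "
from h import *
st()"
```

```text
time: 9.9
position: [0.4907, 0.3221, 0.0838]
eef_rot: [3.14, -0.001, 0.289]
ft_force: [-0.0, -0.5, -0.4]
opening: 0.0179
t 9.9 pos [0.4907 0.3221 0.0838] rot [ 3.1404e+00 -1.2000e-03  2.8890e-01] F [-0.04 -0.52 -0.44] M [ 0.011 -0.138 -0.012] op 0.0179
```

Gripped (17.9 mm). Now I'll lift.

```bash
python3 -m pendant '{"offset":[[0,0,-1],[0,0,-2],[0,0,-3],[0,0,-4.5],[0,0,-4.5],[0,0,-4.5],[0,0,-3.5],[0,0,-1]],"twist":[[0,0,0],[0,0,0],[0,0,0],[0,0,0],[0,0,0],[0,0,0],[0,0,0],[0,0,0]],"gripper":[0,0,0,0,0,0,0,0]}' 45; python3 -c "
from h import *
st(); plan([.588,-.1097,.315],-.024)"
```

```text
time: 10.7
position: [0.4876, 0.3213, 0.3347]
eef_rot: [3.14, 0.004, 0.291]
ft_force: [0.3, 0.2, -2.1]
opening: 0.0178
t 10.7 pos [0.4876 0.3213 0.3347] rot [3.1399 0.0041 0.2915] F [ 0.3   0.2  -2.12] M [ 0.055 -0.141  0.009] op 0.0178
rows 10 {"offset": [[-0.28, 4.42, 0.21], [-0.14, 4.42, 0.2], [0.0, 4.42, 0.2], [0.14, 4.42, 0.2], [0.28, 4.42, 0.2], [0.42, 4.41, 0.2], [0.56, 4.39, 0.2], [0.7, 4.37, 0.2]], "twist": [[0.0, 0.0, 0.032], [0.0, 0.0, 0.032], [0.0, 0.0, 0.032], [0.0, 0.0, 0.032], [0.0, 0.0, 0.032], [0.0, 0.0, 0.032], [0.0, 0.0, 0.032], [0.0, 0.0, 0.032]]}
```

Weight of about 1.9 N is on the wrist, so the burr is held. Transferring.

```bash
python3 -m pendant '{"offset":[[-0.3,3,0.2],[-0.1,4.4,0.2],[0,4.4,0.2],[0.1,4.4,0.2],[0.3,4.4,0.2],[0.4,4.4,0.2],[0.6,4.4,0.2],[0.7,3.5,0.2]],"twist":[[0,0,0.032],[0,0,0.032],[0,0,0.032],[0,0,0.032],[0,0,0.032],[0,0,0.032],[0,0,0.032],[0,0,0.032]],"gripper":[0,0,0,0,0,0,0,0]}' 45; python3 -c "
from h import *
st(); plan([.588,-.1097,.315],-.024)"
```

```text
time: 11.5
position: [0.5603, -0.0048, 0.3179]
eef_rot: [-3.141, 0.005, 0.041]
ft_force: [0.4, 0.5, -1.8]
opening: 0.0178
t 11.5 pos [ 0.5603 -0.0048  0.3179] rot [-3.1407  0.0052  0.0408] F [ 0.45  0.47 -1.79] M [-0.018 -0.131 -0.015] op 0.0178
rows 3 {"offset": [[0.78, 3.53, 0.09], [0.85, 3.52, 0.09], [0.93, 3.5, 0.1]], "twist": [[-0.0, 0.002, 0.022], [-0.0, 0.002, 0.022], [-0.0, 0.002, 0.022]]}
```

```bash
python3 -m pendant '{"offset":[[0.8,3,0.1],[0.8,3,0],[0.9,2.2,0],[0,0,0],[0,0,0]],"twist":[[0,0.003,0.02],[0,0.002,0.02],[0,0,0.02],[0,0,0],[0,0,0]],"gripper":[0,0,0,0,0]}' 45; python3 -c "
from h import *
st(); plan([.588,-.1097,.255],-.024)"
```

```text
time: 12.0
position: [0.5867, -0.0976, 0.3132]
eef_rot: [-3.142, 0.006, -0.031]
ft_force: [0.5, 1.0, -1.7]
opening: 0.0175
t 12.0 pos [ 0.5867 -0.0976  0.3132] rot [-3.1415  0.0061 -0.0315] F [ 0.48  1.02 -1.72] M [ 0.015 -0.064  0.034] op 0.0175
rows 2 {"offset": [[0.1, 0.6, 2.91], [0.09, 0.6, 2.91]], "twist": [[-0.0, 0.003, -0.004], [-0.0, 0.003, -0.004]]}
```

```bash
python3 -m pendant '{"offset":[[0.2,0.6,2.5],[0,0.4,2],[0,0.1,1],[0,0,0],[0,0,0]],"twist":[[0,0.004,-0.005],[0,0.002,0],[0,0,0],[0,0,0],[0,0,0]],"gripper":[0,0,0,0,0]}' 45; python3 -c "
from h import *
st(); plan([.5885,-.109,.245],-.024)
for n in ['scene','wrist','top']:
    p=snapshot(n); cv2.imwrite(f'pics/{n}5.png',p['color'] if n!='scene' else cv2.resize(p['color'][150:280,150:310],None,fx=5,fy=5,interpolation=2))
"
```

```text
time: 12.5
position: [0.5885, -0.104, 0.2578]
eef_rot: [-3.14, -0.001, -0.019]
ft_force: [0.0, -0.2, -1.0]
opening: 0.0181
t 12.5 pos [ 0.5885 -0.104   0.2578] rot [-3.1398e+00 -1.1000e-03 -1.8900e-02] F [ 0.05 -0.23 -1.04] M [ 0.005 -0.081  0.003] op 0.0181
rows 1 {"offset": [[0.01, 0.5, 1.28]], "twist": [[-0.002, -0.001, 0.005]]}
```

View pics/scene5.png

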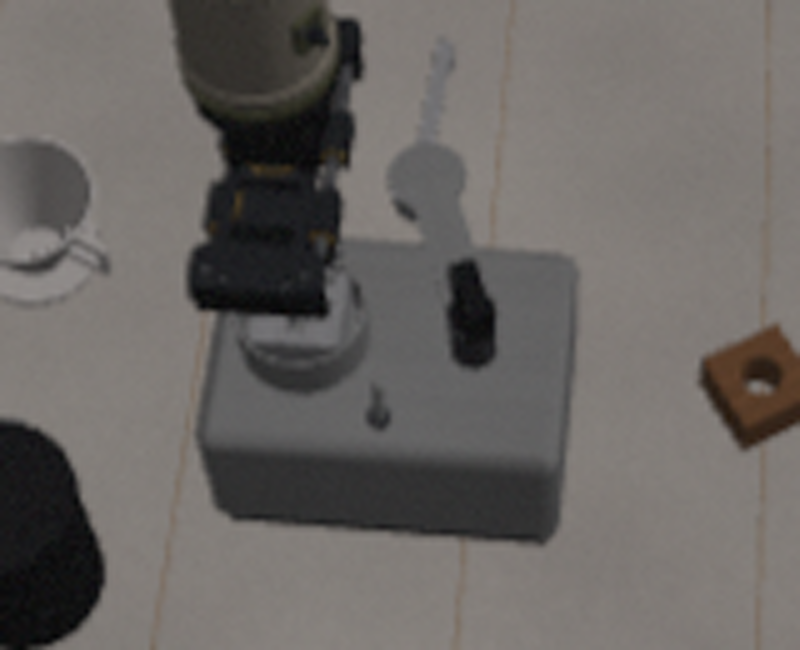

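View pics/wrist5.png

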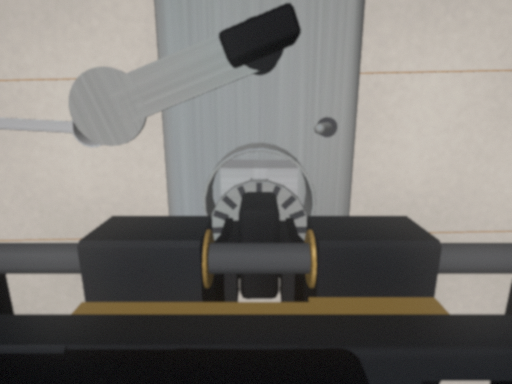

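The wrist view shows the flange at (258,215) above the collar (centred near x≈259). The cover plate is swung away at (107,105), and the toggle at (325,127) still leans the same way. I'll measure the burr-to-throat offset in this camera.

Run:
```python
from h import *
from scipy.optimize import least_squares
st(); p=snapshot('wrist'); c=cloud(p); tcp=pose()[0]
def near(zlo,zhi,r=.06):
    return (c[...,2]>zlo)&(c[...,2]<zhi)&(np.hypot(c[...,0]-tcp[0],c[...,1]-tcp[1])<r)
zz=c[near(.12,.26)][:,2]; h,e=np.histogram(zz,bins=np.arange(.12,.262,.004)); print([(round(a,3),int(b)) for a,b in zip(e,h) if b])
def circ(mask,rad,name):
    k=mask.astype(np.uint8); 
    q=c[mask]
    # outer contour: max radius per angle bin, on the +y (visible) side
    cen=np.array([tcp[0],tcp[1]])
    for it in range(4):
        d=q[:,:2]-cen; a=np.arctan2(d[:,1],d[:,0]); r=np.hypot(*d.T); P=[]
        for b in np.arange(0.2,2.95,.1):
            s=(a>b)&(a<b+.1)
            if s.sum()>2: P.append(q[s][np.argmax(r[s]),:2])
        P=np.array(P)
        if rad: 
            f=least_squares(lambda x:np.hypot(P[:,0]-x[0],P[:,1]-x[1])-rad,cen,loss='soft_l1',f_scale=.001); cen=f.x[:2]
    print(name,len(q),cen.round(4),'res',np.abs(f.fun).mean().round(5))
circ(near(.226,.242,.04),.027,'flange')
circ(near(.150,.180,.06),.0425,'collar')
q=c[near(.165,.178,.06)]; print('top pts',len(q),q.min(0),q.max(0))
ang=cv2.minAreaRect((q[:,:2]*1000).astype(np.float32)); print(ang)
g=c[(c[...,2]>.09+.03)&(c[...,2]<.137)]; print('deck',len(g),g[:,0].min(),g[:,0].max())
bar=c[(c[...,2]>.2)&(c[...,2]<.214)&(c[...,1]>-.04)]; print('knob',bar.mean(0),cv2.minAreaRect((bar[:,:2]*1000).astype(np.float32)))
# deck edges
Y=[];L=[];Rr=[]
for b in np.arange(-.06,.04,.006):
    s=g[(g[:,1]>b)&(g[:,1]<b+.006)]
    if len(s): Y.append(b);L.append(s[:,0].min());Rr.append(s[:,0].max())
print(np.polyfit(Y,L,1),np.polyfit(Y,Rr,1))
```

```text
t 12.65 pos [ 0.5887 -0.1043  0.2581] rot [-3.1401e+00 -2.1000e-03 -1.9400e-02] F [ 0.18 -0.39 -1.43] M [-0.004 -0.111 -0.012] op 0.018
[(np.float64(0.124), 4), (np.float64(0.128), 5676), (np.float64(0.132), 132), (np.float64(0.136), 102), (np.float64(0.14), 141), (np.float64(0.144), 151), (np.float64(0.148), 160), (np.float64(0.152), 162), (np.float64(0.156), 148), (np.float64(0.16), 177), (np.float64(0.164), 473), (np.float64(0.168), 1678), (np.float64(0.172), 3), (np.float64(0.228), 56), (np.float64(0.232), 1300), (np.float64(0.236), 912), (np.float64(0.24), 144), (np.float64(0.244), 153), (np.float64(0.248), 181), (np.float64(0.252), 188), (np.float64(0.256), 199)]
flange 2340 [ 0.5887 -0.1013] res 0.0002
collar 2735 [ 0.5883 -0.1071] res 0.00016
top pts 2100 [ 0.54600855 -0.11691633  0.16500694] [ 0.63047559 -0.06451011  0.17261242]
((588.5922241210938, -90.34205627441406), (51.75567626953125, 84.42769622802734), 88.96434783935547)
deck 28829 0.5062519887508294 0.7654594420566656
knob [0.59100375 0.00244665 0.20767721] ((590.8050537109375, 3.0787696838378906), (43.96929168701172, 18.407108306884766), 20.163558959960938)
[-0.03685498  0.52590632] [0.02261105 0.67205005]
```

```bash
python3 -c "
import cv2
a=cv2.imread('pics/wrist5.png'); cv2.imwrite('pics/z5.png',cv2.resize(a[130:310,180:340],None,fx=4,fy=3.3,interpolation=2))"
```

```text
(no output)
```

View pics/z5.png

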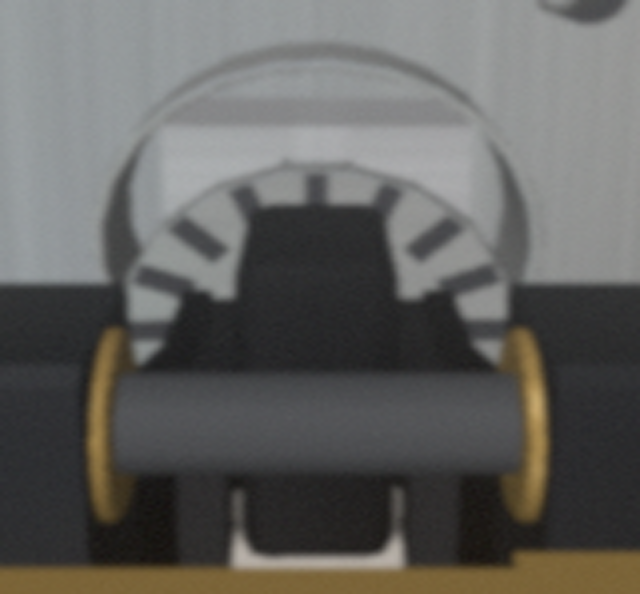

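Relative measurement: the burr has to move dy = -5.8 mm and dx = -0.4 mm.

```bash
python3 -m pendant '{"offset":[[0,0.5,0.5],[0,0.1,0.4],[0,0,0],[0,0,0]],"twist":[[-0.001,0,0.004],[0,0,0],[0,0,0],[0,0,0]],"gripper":[0,0,0,0]}' 45; python3 -c "
from h import *
st(); plan([.5883,-.1101,.225],-.023)"
```

```text
time: 13.1
position: [0.589, -0.1113, 0.2492]
eef_rot: [3.142, -0.003, -0.024]
ft_force: [-0.1, 0.6, -1.9]
opening: 0.0177
t 13.1 pos [ 0.589  -0.1113  0.2492] rot [ 3.1415 -0.0034 -0.0244] F [-0.09  0.56 -1.88] M [ 0.023 -0.081 -0.006] op 0.0177
rows 1 {"offset": [[-0.08, -0.12, 2.42]], "twist": [[0.0, -0.003, -0.001]]}
```

```bash
python3 -m pendant '{"offset":[[-0.08,-0.12,0.6],[0,0,0.6],[0,0,0.5],[0,0,0.4],[0,0,0]],"twist":[[0,-0.003,0],[0,0,0],[0,0,0],[0,0,0],[0,0,0]],"gripper":[0,0,0,0,0]}' 45; python3 -c "
from h import *
st(); plan([.5883,-.1101,.222],-.023)"
```

```text
time: 13.6
position: [0.5879, -0.1097, 0.2258]
eef_rot: [-3.141, 0.001, -0.024]
ft_force: [-0.4, -1.0, -2.2]
opening: 0.0178
t 13.6 pos [ 0.5879 -0.1097  0.2258] rot [-3.1414e+00  6.0000e-04 -2.4200e-02] F [-0.45 -1.01 -2.19] M [-0.018 -0.084 -0.047] op 0.0178
rows 1 {"offset": [[0.04, 0.03, 0.38]], "twist": [[-0.0, 0.001, -0.001]]}
```

The pilot is inside the mouth with no contact. Lowering the splines in small steps.

```bash
python3 -m pendant '{"offset":[[0.04,0.03,0.3],[0,0,0.3],[0,0,0.3],[0,0,0]],"twist":[[0,0,0],[0,0,0],[0,0,0],[0,0,0]],"gripper":[0,0,0,0]}' 45; python3 -c "
from h import *
st(); plan([.5883,-.1101,.2],-.023)"
```

```text
time: 14.0
position: [0.5885, -0.1101, 0.2162]
eef_rot: [-3.141, 0.0, -0.024]
ft_force: [0.3, -1.0, -2.2]
opening: 0.018
t 14.0 pos [ 0.5885 -0.1101  0.2162] rot [-3.1414e+00  4.0000e-04 -2.4100e-02] F [ 0.29 -0.98 -2.22] M [ 0.029 -0.101 -0.014] op 0.018
rows 1 {"offset": [[-0.01, 0.0, 1.62]], "twist": [[-0.0, 0.0, -0.001]]}
```

Now 4.6 mm below the mouth with no contact force, so the splines have meshed. Sliding on home.

```bash
python3 -m pendant '{"offset":[[0,0,0.5],[0,0,0.4],[0,0,0.3],[0,0,0.3],[0,0,0]],"twist":[[0,0,0],[0,0,0],[0,0,0],[0,0,0],[0,0,0]],"gripper":[0,0,0,0,0]}' 55; python3 -c "
from h import *
st()"
```

```text
time: 14.5
position: [0.5889, -0.1101, 0.2014]
eef_rot: [3.141, -0.001, -0.024]
ft_force: [-3.2, -0.1, 6.1]
opening: 0.0177
t 14.5 pos [ 0.5889 -0.1101  0.2014] rot [ 3.1413e+00 -1.3000e-03 -2.4200e-02] F [-3.25 -0.12  6.11] M [ 0.074  0.683 -0.002] op 0.0177
```

```bash
python3 -m pendant '{"offset":[[-0.05,0,0.15],[0,0,0.15],[0,0,0]],"twist":[[0,0,0],[0,0,0],[0,0,0]],"gripper":[0,0,0]}' 60; python3 -c "
from h import *
st()"
```

```text
time: 14.8
position: [0.5889, -0.1101, 0.2005]
eef_rot: [3.141, -0.003, -0.024]
ft_force: [-3.8, 0.5, 5.9]
opening: 0.0177
t 14.8 pos [ 0.5889 -0.1101  0.2005] rot [ 3.1405e+00 -3.1000e-03 -2.4300e-02] F [-3.78  0.46  5.88] M [0.036 0.8   0.015] op 0.0177
```

```bash
python3 -m pendant '{"offset":[[-0.1,0,0.2],[-0.1,0,0.25],[0,0,0.25]],"twist":[[0,0.003,0],[0,0.003,0],[0,0,0]],"gripper":[0,0,0]}' 60; python3 -c "
from h import *
st()"
```

```text
time: 15.1
position: [0.5884, -0.11, 0.1988]
eef_rot: [3.139, -0.015, -0.025]
ft_force: [-12.2, 1.6, 25.0]
opening: 0.0175
t 15.1 pos [ 0.5884 -0.11    0.1988] rot [ 3.1387 -0.0147 -0.0245] F [-12.24   1.63  25.02] M [2.860e-01 3.321e+00 2.000e-03] op 0.0175
```

I used the wrong sign on the small tilt correction, which is loading the burr sideways. Undoing it while keeping light downward pressure.

```bash
python3 -m pendant '{"offset":[[0,0,0.05],[0,0,0.1]],"twist":[[0,-0.012,0],[0,-0.008,0]],"gripper":[0,0]}' 60; python3 -c "
from h import *
st()"
```

```text
time: 15.3
position: [0.5893, -0.1099, 0.2003]
eef_rot: [3.138, 0.002, -0.025]
ft_force: [-2.5, 0.7, 6.1]
opening: 0.0178
t 15.3 pos [ 0.5893 -0.1099  0.2003] rot [ 3.1375e+00  1.8000e-03 -2.4600e-02] F [-2.48  0.74  6.14] M [ 0.1    0.376 -0.027] op 0.0178
```

```bash
python3 -m pendant '{"offset":[[-0.06,0,0.2],[-0.03,0,0.2],[0,0,0.2]],"twist":[[0.003,-0.004,0],[0.001,-0.006,0],[0,-0.006,0]],"gripper":[0,0,0]}' 60; python3 -c "
from h import *
st()"
```

```text
time: 15.6
position: [0.59, -0.1101, 0.199]
eef_rot: [3.14, 0.013, -0.025]
ft_force: [-10.5, 0.8, 20.1]
opening: 0.0173
t 15.6 pos [ 0.59   -0.1101  0.199 ] rot [ 3.1398  0.0129 -0.025 ] F [-10.47   0.84  20.15] M [ 0.304  2.21  -0.018] op 0.0173
```

```bash
python3 -m pendant '{"offset":[[-0.2,0,0],[-0.15,0,0.15],[-0.1,0,0.2]],"twist":[[0.001,0.01,0],[0,0.003,0],[0,0,0]],"gripper":[0,0,0]}' 60; python3 -c "
from h import *
st()"
```

```text
time: 15.9
position: [0.5885, -0.11, 0.1999]
eef_rot: [3.14, -0.009, -0.025]
ft_force: [-0.2, 0.3, 5.7]
opening: 0.0175
t 15.9 pos [ 0.5885 -0.11    0.1999] rot [ 3.1395 -0.0093 -0.0249] F [-0.2   0.34  5.67] M [ 0.123  0.024 -0.022] op 0.0175
```

```bash
python3 -m pendant '{"offset":[[-0.1,0,0.2],[-0.1,0,0.25]],"twist":[[0.001,-0.007,0],[0,-0.005,0]],"gripper":[0,0]}' 60; python3 -c "
from h import *
st()"
```

```text
time: 16.1
position: [0.5888, -0.1101, 0.1987]
eef_rot: [3.139, -0.004, -0.025]
ft_force: [-4.4, 0.8, 17.4]
opening: 0.0177
t 16.1 pos [ 0.5888 -0.1101  0.1987] rot [ 3.1394 -0.0044 -0.0249] F [-4.37  0.81 17.41] M [0.138 0.86  0.017] op 0.0177
```

Pressed at 17 N, z 0.1987, which matches flush (0.1988). Verifying with cameras.

Run:
```python
from h import *
p=snapshot('wrist'); c=cloud(p); cv2.imwrite('pics/w6.png',p['color']); st(); tcp=pose()[0]
d=np.hypot(c[...,0]-tcp[0],c[...,1]-tcp[1]-.003)
m=(d<.0265)&(d>.016)&(c[...,2]>.16)&(c[...,2]<.19)&(c[...,1]>tcp[1])
print('flange top',m.sum(),np.percentile(c[m][:,2],[5,25,50,75,95]).round(4))
for s in(-1,1):
    k=m&((c[...,0]-tcp[0])*s>.005); print(s,k.sum(),np.median(c[k][:,2]))
m2=(d<.042)&(d>.029)&(c[...,2]>.16)&(c[...,2]<.19)&(c[...,1]>tcp[1]); print('mouth',m2.sum(),np.percentile(c[m2][:,2],[5,50,75,95]).round(4))
p=snapshot('scene'); cv2.imwrite('pics/s6.png',cv2.resize(p['color'][110:310,110:370],None,fx=3,fy=3,interpolation=2)); st()
```

```text
t 16.15 pos [ 0.5888 -0.11    0.1988] rot [ 3.1393 -0.0042 -0.0249] F [-1.13 -0.23  9.7 ] M [-0.065  0.099 -0.011] op 0.0178
flange top 2163 [0.1753 0.1761 0.1767 0.178  0.1865]
-1 927 0.17663235253077977
1 943 0.17668724584891882
mouth 2071 [0.1629 0.1688 0.17   0.1709]
t 16.2 pos [ 0.5888 -0.1101  0.1988] rot [ 3.1394 -0.0044 -0.0249] F [-0.95  0.02 10.58] M [0.03  0.293 0.018] op 0.0176
```

View pics/w6.png

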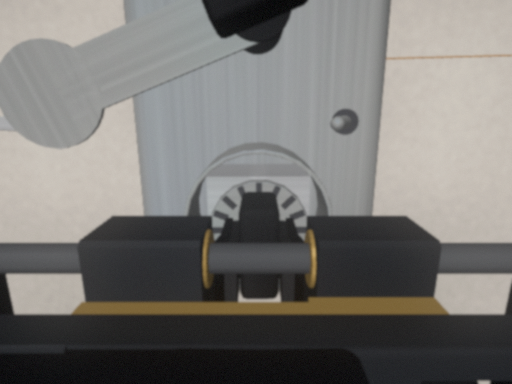

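View pics/s6.png

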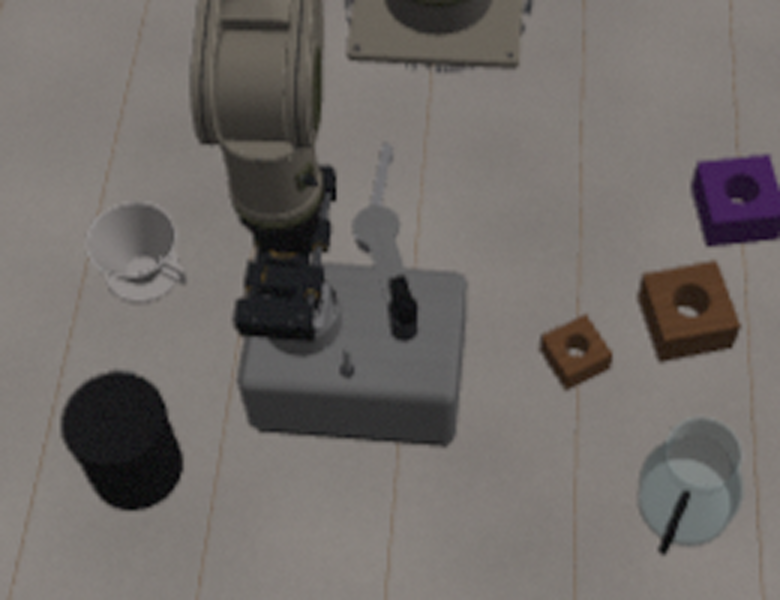

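The flange top measures 0.1767, i.e. underside about 0.170, and level on both sides. The cover, toggle and other things are in place. The held force has settled to only ~10 N, so I'll add margin.

```bash
python3 -m pendant '{"offset":[[-0.1,0,0.3],[-0.1,0,0.3]],"twist":[[0.001,-0.006,0],[0.001,-0.006,0]],"gripper":[0,0]}' 60
python3 - <<'E'
from h import *
st()
for i in range(3):
    p=snapshot('wrist'); st()
c=cloud(p); tcp=pose()[0]
d=np.hypot(c[...,0]-tcp[0],c[...,1]-tcp[1]-.003)
m=(d<.0265)&(d>.016)&(c[...,2]>.16)&(c[...,2]<.19)&(c[...,1]>tcp[1]); print(np.percentile(c[m][:,2],[5,25,50]).round(4))
E
```

```text
time: 16.4
position: [0.589, -0.1101, 0.1987]
eef_rot: [3.139, 0.0, -0.025]
ft_force: [-6.6, 0.5, 20.0]
opening: 0.0173
t 16.4 pos [ 0.589  -0.1101  0.1987] rot [ 3.1394e+00  4.0000e-04 -2.5200e-02] F [-6.59  0.54 20.04] M [0.106 1.271 0.007] op 0.0173
t 16.45 pos [ 0.589  -0.1101  0.1987] rot [ 3.1394e+00  7.0000e-04 -2.5100e-02] F [-6.46  0.22 19.56] M [ 0.123  1.3   -0.007] op 0.0172
t 16.5 pos [ 0.589  -0.11    0.1988] rot [ 3.1393e+00  4.0000e-04 -2.5100e-02] F [-6.67 -0.22 20.44] M [0.162 1.277 0.042] op 0.0177
t 16.55 pos [ 0.589  -0.11    0.1987] rot [ 3.1393e+00  4.0000e-04 -2.5100e-02] F [-6.76  0.97 19.3 ] M [ 0.155  1.172 -0.025] op 0.0178
[0.1752 0.176  0.1767]
```

The push holds steady at 20 N with no more travel, so the flange is bottomed. Handing in.

```bash
python3 -c "
from h import *
print(sign_off()); st()"
```

```text
the job is handed in; nothing more can be done
None
the job is handed in; nothing more can be done
```

I turned the knob clockwise to its end stop, then lifted the burr out of the large brown stand and slid it home in the throat. I handed the job in at about 16.6 s, still gripping the burr and pressing it down.

**Last checks:**
- **Cover:** the wrist camera shows it swung clear, and the knob bar has turned about 1.2 rad.
- **Burr:** the flange top is at 0.1767 m and was level on both sides, so its underside is flush with the mouth to within about 0.7 mm. The TCP is at 0.1987 m, against 0.1988 m expected. It stayed there when I doubled the push from about 10 N to 20 N.
- **Grip:** commanded at 60 N, with the fingers 17–18 mm apart on the bar.
- **Toggle and other things:** in the pictures the toggle still leans to off, and the dripper, carafe, canister and scoop look unmoved. I judged these by eye and didn't measure them.

**What disagreed:**
- While pressing I once corrected the tilt in the wrong direction, which briefly put about 12 N sideways on the burr. I corrected that, but about 6.5 N of side load remains in the final hold.
- The wrist and top cameras differed by about 3 mm in y, so I lined the burr up with the throat using the wrist camera alone.

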